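# Lids of the turned boxes onto the finishing board, in order

### The job

Each of the three small turned boxes in the plywood tray has its own hand-fitted lid, and the lids must not get mixed up. Take the lids off and set each one over a peg of the dark finishing board, sitting flat on the board, in the same left-to-right order (seen from the robot) as the boxes stand in the tray. Leave the open boxes standing in their places in the tray.

Things in the scene. Friction and masses are not known exactly. Their poses are not given: they have to be found in the camera images.
- lid_a: Loose round wooden lid, about 40 g: a cap 40 mm wide, its top 18 mm above the rim, with a round ball knob, 22 mm wide at 31 mm over the rim, top at 42. Pinch the knob from above, fingertips just over the cap. Hollow below: a recess 32 mm wide, 12 mm deep. Starts on box_a; rests loosely, lifts straight off. Origin: centre of the rim's underside; z up.
- lid_b: Loose round wooden lid, about 40 g: a cap 40 mm wide, its top 18 mm above the rim, with a tall pointed spire, 20 mm wide at 30 mm above the rim, tapering to a point at 63 mm. Pinch the knob from above, fingertips just over the cap. Hollow below: a recess 32 mm wide, 12 mm deep. Starts on box_b; rests loosely, lifts straight off. Origin: centre of the rim's underside; z up.
- lid_c: Loose round wooden lid, about 40 g: a cap 40 mm wide, its top 18 mm above the rim, with a flat button knob on a thin neck, 25 mm wide from 32 to 36 mm above the rim, top at 40 mm. Pinch the knob from above, fingertips just over the cap. Hollow below: a recess 32 mm wide, 12 mm deep. Starts on box_c; rests loosely, lifts straight off. Origin: centre of the rim's underside; z up.
- box_a: Loose small round wooden box, straight-sided, up to 42 mm across, 80 g, in one cell of the tray (which one differs each time); lid_a is its lid. 34 mm from its foot to the shoulder where the lid's rim rests; above, a neck 29 mm wide and 8 mm high stands inside the lid. Origin: centre of the underside, z up.
- box_b: Loose small round wooden box, bellied, up to 42 mm across, 80 g, in one cell of the tray (which one differs each time); lid_b is its lid. 38 mm from its foot to the shoulder where the lid's rim rests; above, a neck 29 mm wide and 8 mm high stands inside the lid. Origin: centre of the underside, z up.
- box_c: Loose small round wooden box, waisted, up to 42 mm across, 80 g, in one cell of the tray (which one differs each time); lid_c is its lid. 42 mm from its foot to the shoulder where the lid's rim rests; above, a neck 29 mm wide and 8 mm high stands inside the lid. Origin: centre of the underside, z up.
- tray: Fixed low plywood tray, 54 x 156 mm, sides 22 mm high, ends 29 mm; three cells in a row along its y axis, centres at y = -50, 0, 50 mm, x = 0; floor 5 mm above the origin. +y points to the robot's left within 0.12 rad. Origin: centre of the underside. It stands nearer or farther than the board, between a lathe on the left (foot 0.21 m high, the rest up to 0.43 m) and a toolbox shelf.
- board: Fixed dark wooden board, 58 x 156 mm, top 15 mm above the bench, three upright dowel pegs in a row along its y axis at y = -50, 0, 50 mm, x = 0, each 16 mm thick, standing 9 mm out of the top. A lid over a peg rests rim-flat on the board with 8 mm of play. +y points to the robot's left within 0.12 rad. Origin: centre of the underside.
There are look-alikes about, which are no part of the job. Leave any purple or white look-alike of the lid_c alone.

How it is judged:
By the outcome, as a careful person would: the job done as asked, in the order asked, and still so for the second after the job is handed in, with the robot touching nothing.
It also fails if it takes over 96 s, if anything falls off the work surface, if the arm or the gripper's body presses on something with over 40 N, if the wrist force passes 120 N, or if a joint passes its speed limit or range.

### The arm

A 7-joint arm with a two-finger parallel gripper is mounted at the origin on a cart in front of the work surface, level with it; the furniture and walls round the work are solid. World frame = base frame: x ahead of the robot, y to its left, z up, the work surface at z = 0. Lengths are in m, angles in rad, forces in N, time in s.
With the tool pointing down it reaches from about 0.35 to 0.9 m from the base axis. Payload 19.9 kg.
Tool frame: the origin (TCP) lies between the finger pads; the fingertips stand 19 mm ahead of it and the grasp point (between the pads) is the TCP; z points along the fingers, y is the line along which they close (so a half turn about z gives the same grasp; the last joint's range is limited). The gripper opens to 94 mm and grips with 3 to 60 N. Pads are 16 mm wide; open, the fingers measure 119 mm over their backs; the gripper's body (75 mm by 177 mm) begins 78 mm behind the grasp point.
Start: joints at [-1.181, 0.417, -0.01, 1.614, 0.005, 1.111, -0.053], TCP at [0.261, 0.568, 0.224] pointing down, gripper open.
Joint ranges: [-2.81, 2.81], [-0.39, 2.02], [-1.27, 1.25], [0.06, 2.57], [-1.19, 4.33], [0.19, 2], [-2.82, 2.82]. Speed limits (rad/s): [1.89, 1.89, 2.39, 2.39, 3.01, 3.01, 3.01].

### API

Orientations are given as a 3x3 rotation matrix whose columns are the frame's x, y, z axes.
In Python, from rig import robot gives the robot as it stands. Calls block until the motion is done:
- robot.move_ptp(position, orientation): joint-space move of the TCP to a pose.
- robot.move_linear(position, velocity=0.15, frame=None, threshold=None): straight line of the TCP; frame=None keeps the orientation; velocity is the mean speed in m/s. With threshold (N) it stops when the force on the tool has changed by that much, and returns True; else False.
- robot.goto_joints(angles): joint-space move.
- robot.gripper_to(opening): finger opening in m; the grip force is fixed at half the most; returns when the fingers have stopped.
- robot.pause(seconds).
- robot.ik(position, orientation): joint angles nearest the present ones, or None.
- robot.get_state(): the state.
- robot.grab_frame(name): name is "scene" or "top" or "wrist"; returns the picture (400x640x3 uint8, red, green, blue); there is no depth.
- robot.camera_info(name): a dict with "fx", "fy", "cx", "cy" (pixels), "rvec" (rotation vector, rad) and "tvec" (3), from world to camera coordinates, as OpenCV has them. Camera axes: x right, y down, z forward; pixel columns grow to the right and rows downward; lengths in m; the calibration is good to about 2 mm. A picture is of the moment at which its call begins: read the wrist's pose just before it. camera_info takes no time and is no camera call; for the wrist camera it gives the pose at the moment of the call.
A pose or a line that the arm cannot do raises robot.PlanningError and nothing moves.
- robot.sign_off(): hands the job in; it is judged then, once.
The state is a dict: "time": time; "qpos": joint angles; "joint_vel": joint speeds; "effort": joint torques, N m; "ee_pos": TCP position; "tool_rot": TCP orientation; "force": force on the tool from outside, world axes, zero at the start; "moment": the same for the moment, N m; "opening": finger opening in m; "grasp_force": force on a finger pad.
Only numpy, scipy, OpenCV 4.12 (cv2) and the standard library are available. Lean on these libraries where they do the work, as an engineer would, in place of code of your own. Each camera call takes 0.05 s, during which the arm holds its last target. There are 200 camera calls.

## Working session

There is one attempt and no reset: what is moved stays moved. The work goes in short steps, each a Python script; the robot and the scene stay as the last script left them, time stands still between calls to the robot, and variables do not carry over. Pictures are saved under pics/ and viewed, at most 14 in all, crops included, and the job is handed in when it is done.

```bash
mkdir -p pics; ls; python3 - <<'E'
from rig import robot
import cv2
for n in("scene","top"):
    cv2.imwrite(f"pics/{n}0.png",robot.grab_frame(n)[:,:,::-1]); print(n,robot.camera_info(n))
print(robot.get_state()["time"])
E
```

```text
pics
scene {'fx': 489.4162762407092, 'fy': 489.4162762407092, 'cx': 329.51762420691944, 'cy': 200.02986293254926, 'rvec': array([ 1.87237624, -1.28966597,  0.64889128]), 'tvec': array([-0.40866412,  0.29987055,  0.63486461])}
top {'fx': 446.55443513702613, 'fy': 446.55443513702613, 'cx': 316.4437905371572, 'cy': 196.63670662966666, 'rvec': array([ 2.18708862, -2.16635354,  0.09604904]), 'tvec': array([-0.22067309,  0.56198648,  0.93216677])}
0.1
```

View pics/scene0.png

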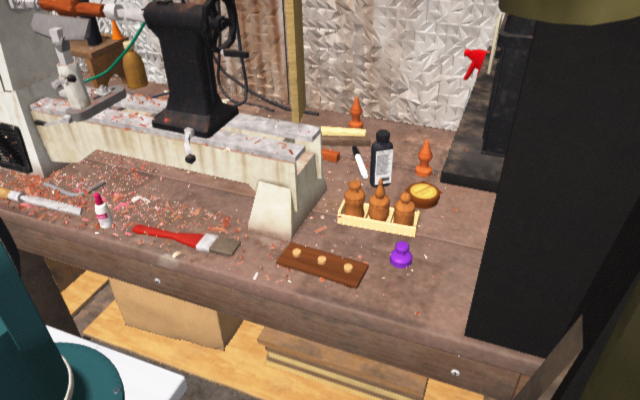

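View pics/top0.png

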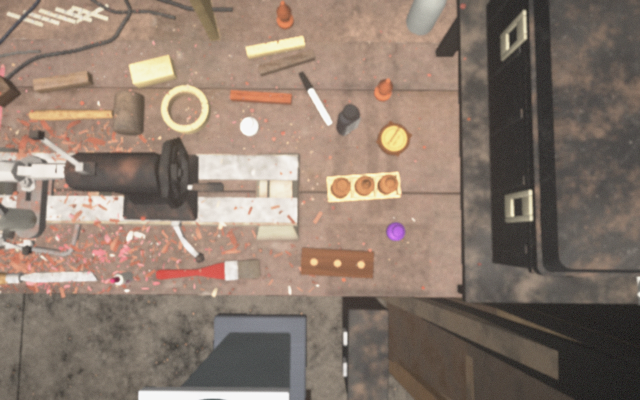

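The scene view shows the tray at about (378,205) with three lidded boxes and the spire in the middle. The board is at (322,265), with a purple decoy at (401,256). In the top view the boxes are at (341,187), (364,185) and (389,184), and the pegs at (314,262), (337,263) and (361,265).

```bash
cat > h.py <<'E'
import numpy as np,cv2
from rig import robot
def ray(n,uv,z,ci=None):
    c=ci or robot.camera_info(n); R=cv2.Rodrigues(np.array(c["rvec"]))[0]; t=np.array(c["tvec"])
    d=R.T@np.array([(uv[0]-c["cx"])/c["fx"],(uv[1]-c["cy"])/c["fy"],1]); o=-R.T@t
    return o+d*(z-o[2])/d[2]
E
python3 - <<'E'
from h import *
s=cv2.imread("pics/scene0.png"); t=cv2.imread("pics/top0.png")
a=cv2.resize(s[165:295,265:465],(800,520),interpolation=cv2.INTER_CUBIC)
b=cv2.resize(t[90:290,280:440],None,fx=3,fy=3,interpolation=cv2.INTER_CUBIC)
cv2.imwrite("pics/s1.png",a);cv2.imwrite("pics/t1.png",b)
h=cv2.cvtColor(t,cv2.COLOR_BGR2HSV)
# pegs/tray wood: bright pale
m=cv2.inRange(h,(10,50,150),(35,200,255))
n,l,st,ce=cv2.connectedComponentsWithStats(m)
for i in range(1,n):
    if st[i,4]>8 and 290<ce[i][0]<420 and ce[i][1]>165: print(st[i],ce[i].round(1),ray("top",ce[i],.024)[:2].round(4))
for uv,z in [((341,187),.08),((364,185),.09),((389,184),.085),((314,262),.024),((337,263),.024),((361,265),.024),((298,155),.2),((298,222),.2),((347,120),.05),((395,231),.03),((393,138),.03),((462,180),0.1),((462,280),0)]: print(uv,z,ray("top",uv,z)[:2].round(3))
for uv,z in [((381,183),0),((320,130),.21),((322,160),.21)]: print("scene",uv,z,ray("scene",uv,z)[:2].round(3))
E
```

```text
[291 182   2  10  14] [291.7 186.3] [ 0.586 -0.162]
[355 385   8   8  45] [359. 388.] [ 0.1679 -0.3069]
(341, 187) 0.08 [ 0.579 -0.265]
(364, 185) 0.09 [ 0.583 -0.31 ]
(389, 184) 0.085 [ 0.586 -0.361]
(314, 262) 0.024 [ 0.425 -0.211]
(337, 263) 0.024 [ 0.424 -0.26 ]
(361, 265) 0.024 [ 0.42  -0.311]
(298, 155) 0.2 [ 0.622 -0.182]
(298, 222) 0.2 [ 0.504 -0.184]
(347, 120) 0.05 [ 0.725 -0.278]
(395, 231) 0.03 [ 0.492 -0.382]
(393, 138) 0.03 [ 0.692 -0.379]
(462, 180) 0.1 [ 0.593 -0.503]
(462, 280) 0 [ 0.388 -0.532]
scene (381, 183) 0 [ 0.722 -0.282]
scene (320, 130) 0.21 [ 0.539 -0.214]
scene (322, 160) 0.21 [ 0.446 -0.255]
```

View pics/s1.png

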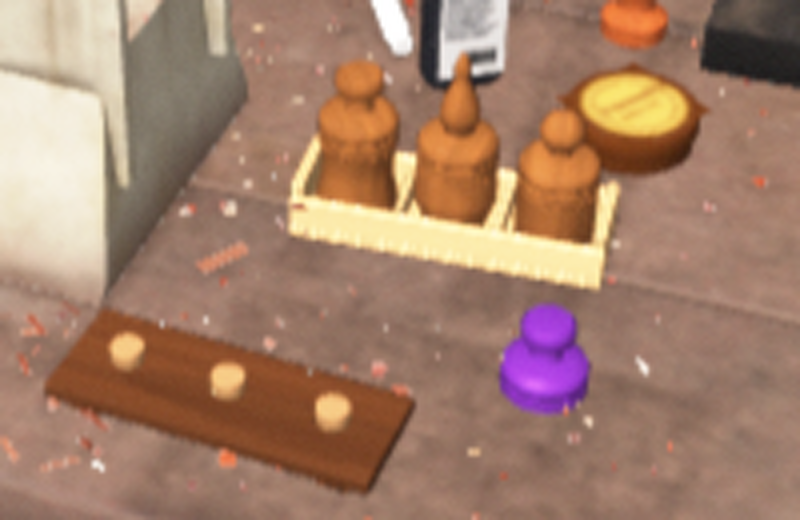

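View pics/t1.png

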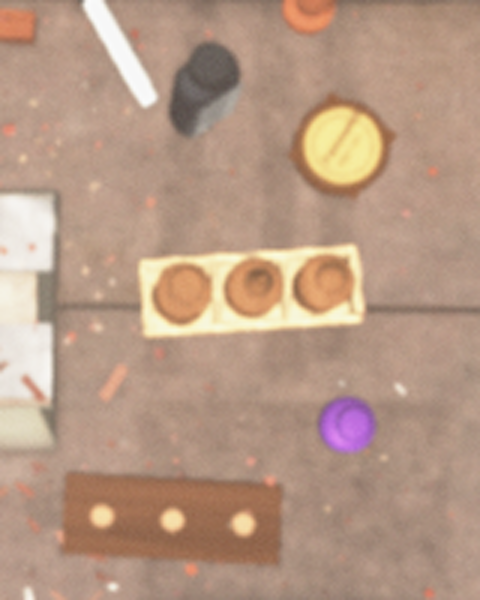

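Left to right, the zoom shows lid_c (flat button, waisted box), lid_b (spire) and lid_a (ball). The tray corners in the top zoom are (140,260), (357,246), (363,322) and (146,336). The board corners are (66,474), (281,487), (279,562) and (62,552). The lathe foot is close to the left peg.

```bash
python3 - <<'E'
from h import *
P=lambda u,v:(280+u/3-1/3,90+v/3-1/3)
for nm,cs,z in (("tray",[(140,260),(357,246),(363,322),(146,336)],.026),("board",[(66,474),(281,487),(279,562),(62,552)],.015)):
    w=np.array([ray("top",P(*c),z)[:2] for c in cs]); print(nm,w.round(4).tolist(),w.mean(0).round(4),"len",np.linalg.norm(w[0]-w[1]),np.linalg.norm(w[1]-w[2]))
print("pegs",[ray("top",P(*c),.024)[:2].round(4).tolist() for c in ((101,516),(172,520),(243,524))])
Q=lambda u,v:(265+u/4-.4,165+v/4-.4)
print("pegs scene",[ray("scene",Q(*c),.024)[:2].round(4).tolist() for c in ((127,342),(228,371),(333,402))])
print("nose z0",ray("scene",Q(105,305),0),"side",ray("scene",Q(243,100),0),"nose top",ray("scene",Q(105,95),.1))
print("headstock",ray("top",(196,220),.2)[:2],"handle",ray("top",(200,258),.15)[:2])
s=robot.get_state(); print(s["tool_rot"].round(2).tolist() if hasattr(s["tool_rot"],"round") else s["tool_rot"])
E
```

```text
tray [[0.608, -0.2361], [0.6196, -0.3917], [0.5649, -0.3956], [0.5534, -0.2408]] [ 0.5865 -0.3161] len 0.1559469006846059 0.054805639075026794
board [[0.4548, -0.1847], [0.4471, -0.3383], [0.3941, -0.3368], [0.3997, -0.1825]] [ 0.4239 -0.2606] len 0.1537921858092035 0.05295116760942124
pegs [[0.4258, -0.21], [0.4235, -0.2602], [0.4212, -0.3103]]
pegs scene [[0.4257, -0.2097], [0.4238, -0.2593], [0.4214, -0.3093]]
nose z0 [ 0.47052328 -0.17652559  0.        ] side [ 0.65459171 -0.17477379  0.        ] nose top [ 0.50144951 -0.16840497  0.1       ]
headstock [ 0.50582241 -0.00605909] handle [ 0.43773638 -0.00227861]
[[-0.91, 0.42, -0.0], [0.42, 0.91, -0.0], [-0.0, -0.0, -1.0]]
```

```bash
cat >> h.py <<'E'
TC=np.array([.5865,-.3161]); TY=np.array([-.0742,.9972])
BC=np.array([.4236,-.2597]); BY=np.array([.045,.999])
def rot(d):  # tool down, closing along 2D direction d
    y=np.array([d[0],d[1],0.])/np.hypot(*d); z=np.array([0,0,-1.]); return np.column_stack([np.cross(y,z),y,z])
def best(p,d): # half-turn with joint 7 nearer centre
    o=[(R,robot.ik(p,R)) for R in (rot(d),rot(-np.array(d)))]
    return min([a for a in o if a[1] is not None],key=lambda a:abs(a[1][6]))
E
python3 - <<'E'
from h import *
s=robot.get_state(); p=np.array(s["ee_pos"])
robot.move_linear([p[0]*.70,p[1]*.70,.45],velocity=.3)
q=np.array(robot.get_state()["qpos"]); az=np.arctan2(p[1],p[0]); q2=q.copy(); q2[0]+=az-np.arctan2(TC[1],TC[0])
robot.goto_joints(q2); print(robot.get_state()["ee_pos"],robot.get_state()["time"])
R,qq=best([.50,-.30,.30],[1,-.0]); print(np.round(qq,2))
robot.move_ptp([.52,-.31,.30],R)
ci=robot.camera_info("wrist"); cv2.imwrite("pics/w0.png",robot.grab_frame("wrist")[:,:,::-1])
import pickle; pickle.dump(ci,open("w0.pkl","wb")); s=robot.get_state(); print(s["ee_pos"],s["qpos"],s["time"],s["force"])
E
```

```text
[ 0.38556505 -0.20689613  0.44864503] 3.5333
[ 0.46  0.28  0.04  1.63 -0.01  1.23  0.5 ]
[ 0.52013192 -0.30956084  0.30162616] [ 0.45668613  0.32067671  0.03785628  1.57352969 -0.01282511  1.24560685
  0.49607423] 4.4833 [ 0.41378794  1.08921303 -0.26587785]
```

View pics/w0.png

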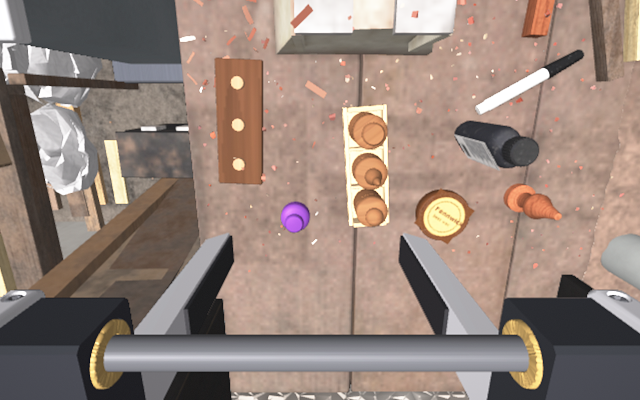

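The wrist view shows the lids in the tray, with the button knob at about (374,130), the spire tip at (374,178) and the ball at (375,214). The pegs are at (237,83), (238,125) and (238,165).

```bash
python3 - <<'E'
from h import *
import pickle; ci=pickle.load(open("w0.pkl","rb"))
im=cv2.imread("pics/w0.png"); cv2.imwrite("pics/w1.png",cv2.resize(im[95:235,330:405],None,fx=4.2,fy=4.2,interpolation=cv2.INTER_CUBIC))
for n,uv,z in (("c",(374,130),.085),("b",(374,178),.106),("a",(375,214),.070)): print(n,ray("",uv,z,ci)[:2].round(4))
print([ray("",u,.024,ci)[:2].round(4) for u in ((237,83),(238,125),(238,165))])
print([(TC+TY*k)[:2].round(4) for k in (.05,0,-.05)])
E
```

```text
c [ 0.5825 -0.2624]
b [ 0.5814 -0.3102]
a [ 0.591  -0.3628]
[array([ 0.4257, -0.2125]), array([ 0.4237, -0.262 ]), array([ 0.4205, -0.3123])]
[array([ 0.5828, -0.2662]), array([ 0.5865, -0.3161]), array([ 0.5902, -0.366 ])]
```

View pics/w1.png

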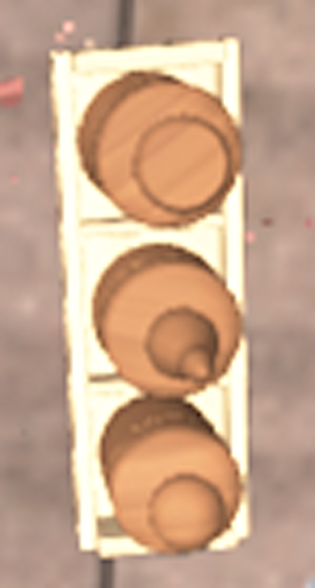

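The crop puts the knob centres at about (373,134) for the button, (378,184) for the spire tip and (374,217) for the ball. I'll recompute from these and grasp lid_c first.

```bash
cat >> h.py <<'E'
import pickle
ci0=pickle.load(open("w0.pkl","rb"))
K={"c":ray("",(372.9,133.6),.087,ci0)[:2],"b":(ray("",(378.3,184.),.106,ci0)[:2]+ray("",(373.3,176.5),.073,ci0)[:2])/2,"a":ray("",(374.3,216.7),.070,ci0)[:2]}
RIM={"c":.047,"b":.043,"a":.039}; SLOT={"c":.05,"b":0,"a":-.05}
def pick(n):
    x,y=K[n]; R,_=best([x,y,.25],[TY[1],-TY[0]])
    robot.gripper_to(.055)
    robot.move_ptp([x,y,.20],R); robot.move_linear([x,y,RIM[n]+.042],velocity=.12)
    print("down",robot.get_state()["ee_pos"])
    robot.gripper_to(0.0); s=robot.get_state(); print("grip",s["opening"],s["grasp_force"],s["force"])
    robot.move_linear([x,y,.22],velocity=.15); s=robot.get_state(); print("lift",s["opening"],s["force"],s["time"])
def shot(cam,f,box=None,k=1):
    im=robot.grab_frame(cam)[:,:,::-1]
    if box: im=im[box[1]:box[3],box[0]:box[2]]
    cv2.imwrite(f,cv2.resize(im,None,fx=k,fy=k,interpolation=cv2.INTER_CUBIC))
E
python3 - <<'E'
from h import *
for n in K:
    cell=TC+TY*SLOT[n]; print(n,K[n].round(4),(K[n]-cell).round(4)); assert np.linalg.norm(K[n]-cell)<.007
pick("c")
shot("scene","pics/s2.png",(265,130,465,280),4)
E
```

```text
c [ 0.5812 -0.266 ] [-0.0016  0.0002]
b [ 0.5862 -0.3165] [-0.0003 -0.0004]
a [ 0.5903 -0.3662] [ 0.0001 -0.0002]
down [ 0.58162525 -0.26624081  0.08983068]
grip 0.02273903082381095 30.00031342729926 [-0.36107459  0.11825639  1.48352472]
lift 0.02314074117434717 [-0.16760485 -0.29210792 -0.9039912 ] 8.525
```

View pics/s2.png

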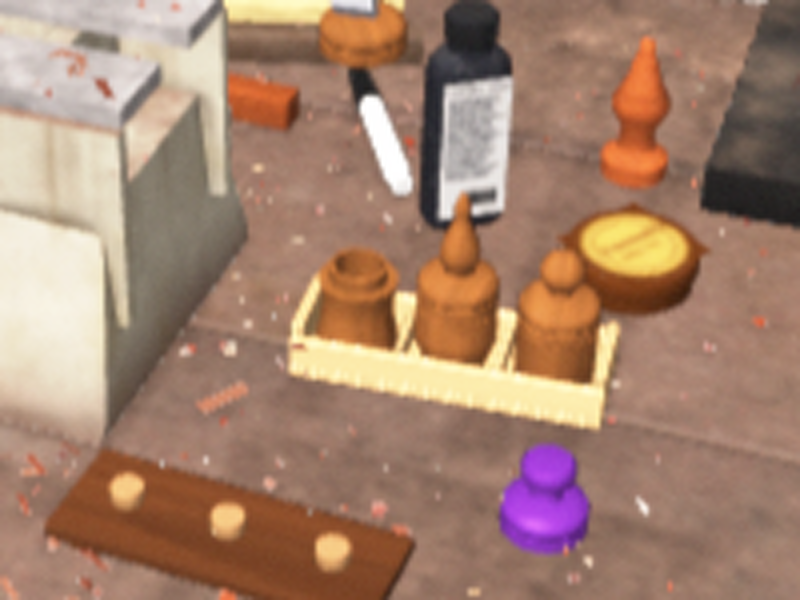

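Lid_c is lifted off and its box is still standing in its cell. The lid isn't in the crop because the arm holds it above the frame. Next I'll check which side the camera is mounted on and plan the placement next to the lathe.

```bash
cat >> h.py <<'E'
def place(n,d=None):
    x,y=BC+BY*SLOT[n]; d=BY if d is None else d
    R,q=best([x,y,.25],d)
    robot.move_ptp([x,y,.22],R); robot.move_linear([x,y,.085],velocity=.15)
    print("hit",robot.move_linear([x,y,.050],velocity=.025,threshold=4)); s=robot.get_state(); print("down",s["ee_pos"],s["force"])
    robot.gripper_to(.045); robot.pause(.2)
    robot.move_linear([x,y,.20],velocity=.15); s=robot.get_state(); print(s["time"],s["force"])
E
python3 - <<'E'
from h import *
s=robot.get_state(); c=robot.camera_info("wrist"); R=cv2.Rodrigues(np.array(c["rvec"]))[0]
off=np.array(s["tool_rot"]).T@(-R.T@np.array(c["tvec"])-np.array(s["ee_pos"])); print("cam in tool",off.round(3))
for d in (BY,-BY):
    p=[*(BC+BY*.05),.22]; q=robot.ik(p,rot(d)); print(d,None if q is None else np.round(q,2),(rot(d)@off).round(3))
E
```

```text
cam in tool [ 0.082 -0.    -0.159]
[0.045 0.999] [ 0.64  0.16 -0.27  1.97  0.05  1.01  1.87] [-0.082  0.004  0.159]
[-0.045 -0.999] [ 0.12  0.15  0.3   1.99 -0.05  1.01 -1.17] [ 0.082 -0.004  0.159]
```

```bash
sed -i 's/R,q=best(\[x,y,.25\],d)/R=rot(d)/' h.py; python3 - <<'E'
from h import *
place("c")
shot("scene","pics/s3.png",(255,130,455,280),4)
E
```

```text
hit True
down [ 0.42576958 -0.20963117  0.05659031] [-0.25994842  0.06243418  1.27653616]
13.8417 [-0.62442881  0.00076644 -0.72798094]
```

View pics/s3.png

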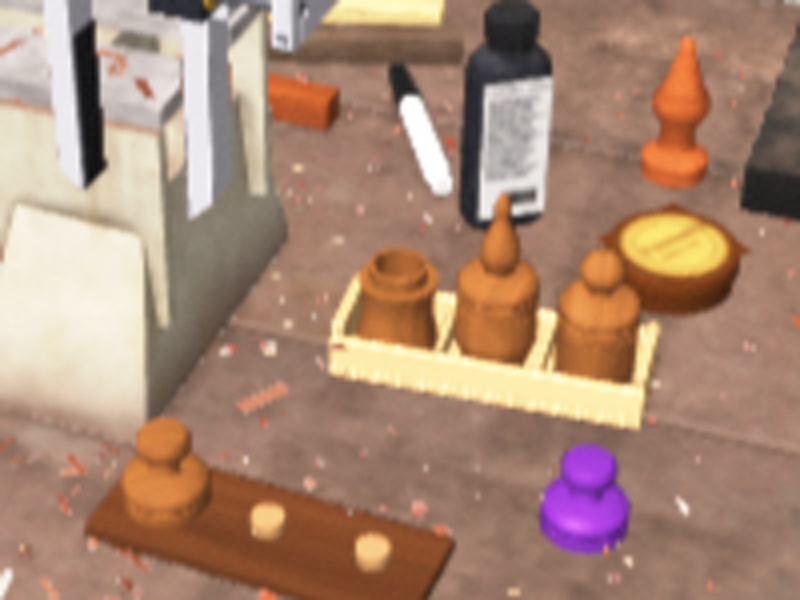

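Lid_c sits flat over the left peg. For the other two I'll close the gripper across the board, which stays clear of the neighbouring lids and the lathe.

```bash
python3 - <<'E'
from h import *
d=[BY[1],-BY[0]]
pick("b"); assert robot.get_state()["opening"]>.012
place("b",d)
pick("a"); assert robot.get_state()["opening"]>.012
place("a",d)
x,y=BC; robot.move_linear([.36,y-.05,.30],velocity=.2)
shot("scene","pics/s4.png",(255,130,455,280),4)
shot("top","pics/t4.png",(260,80,460,300),2.5)
E
```

```text
down [ 0.58666359 -0.31669024  0.08583342]
grip 0.017883816184826727 30.00015340410755 [0.94386176 0.00281358 0.17169755]
lift 0.018270103591555054 [-0.74678252  0.5682654  -1.08736251] 18.4
hit True
down [ 0.42361875 -0.25967497  0.05666792] [ 0.73789936 -0.05208318  2.12912165]
23.1333 [ 0.64764267  0.6308107  -0.1250982 ]
down [ 0.59069968 -0.36643298  0.08188072]
grip 0.020082072117627362 30.0003112165723 [1.09815103 1.15296191 1.66676377]
lift 0.019660770715009525 [ 0.08665586 -0.60381676 -0.9420051 ] 27.2083
hit True
down [ 0.42129948 -0.30957396  0.05669913] [ 0.80159163 -0.12346883  3.7734717 ]
31.9333 [-1.0888468   0.25047421 -0.04387832]
```

View pics/s4.png

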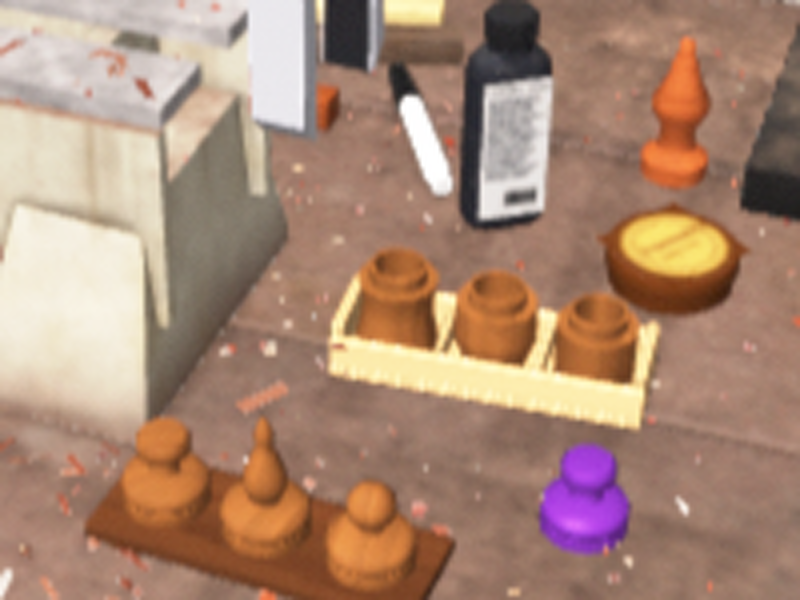

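All three lids sit flat on their pegs in the order c, b, a. The open boxes are standing in the tray and the decoys haven't moved.

```bash
python3 -c "
from rig import robot
robot.pause(.3); print(robot.sign_off())"
```

```text
the job is handed in; nothing more can be done
None
```

The job is handed in: all three lids sit flat over the board's pegs in the boxes' left-to-right order (c, b, a), and the open boxes are standing in their places in the tray.

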